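# Check weight onto the counting scale

### The arm

A 6-joint arm with a two-finger parallel gripper is mounted at the origin on a cart in front of the work surface, level with it; the furniture and walls round the work are solid. World frame = base frame: x ahead of the robot, y to its left, z up, the work surface at z = 0. Lengths are in m, angles in degrees, forces in N, time in s.
With the tool pointing down it reaches from about 0.275 to 0.975 m from the base axis. Payload 8.4 kg.
Tool frame: the origin (TCP) lies on the centre line of the jaws, within the pads' length; the fingertips stand 14 mm ahead of it and the grasp point (between the pads) lies 5 mm behind it; z points along the fingers, y is the line along which they close (so a half turn about z gives the same grasp; the last joint's range is limited). The gripper opens to 92 mm and grips with 3 to 60 N. Pads are 20 mm wide; open, the fingers measure 128 mm over their backs; the gripper's body (75 mm by 189 mm) begins 69 mm behind the grasp point.
Start: joints at [-0.138, 20.225, 93.587, -0, 66.188, -0.138], TCP at [0.625, -0, 0.208] pointing down, gripper open.
Joint ranges: [-150.9, 150.9], [-52.94, 120.26], [3.33, 152.33], [-74.26, 254.26], [0, 154.13], [-172.89, 172.89]. Speed limits (degrees/s): [127.2, 127.2, 159.86, 180, 180, 180].

### API

Orientations are given as a 3x3 rotation matrix whose columns are the frame's x, y, z axes.
In Python, from workcell import env gives the robot as it stands.
- The arm moves only by the tool shift_gripper, called by a JSON object that holds its "method" and its "body", one argument or row to a line. Schema: {"type":"object","properties":{"plan":{"type":"object","properties":{"moves":{"type":"array","items":{"type":"array","items":{"type":"number"},"minItems":4,"maxItems":4},"minItems":1,"maxItems":8}},"additionalProperties":false,"required":["moves"]},"finger_gap":{"type":"number"},"grip_force":{"type":"number"},"only":{"type":"string"},"quiet":{"type":"boolean"},"lines":{"type":"string"}},"required":["plan"],"additionalProperties":false}. plan is an object whose key "moves" holds a list of rows, 1 to 8 of them, each of 4 numbers: dx, dy, dz in shares of the most that a row can go, 1 being 50 mm, then a turn about the tool's z in degrees; each row shifts and turns the commanded pose from where the row before left it, along the tool's axes as they then stand; what a row does not reach is not made up. A row lasts 1/10 s, in which the tool goes at most 0.05 m and 8.59 degrees, less where a joint would pass 70% of its speed; a pose out of reach is approached as far as the arm can. finger_gap is the finger opening in m, set as the call begins (left out keeps the last). The fingers move at their own pace and stop on an object; grip_force is the grip in N (left out, the last holds). Time passes only in rows, so rows that do not move let the fingers close. The tool returns the time, the measured TCP pose, the force, the opening and the grip force at its end. only (a regular expression) keeps the lines of the reply that match it, lines (a string "A,B") keeps lines A to B, and quiet returns only ok. Input that does not fit is refused with a message, and nothing moves.
- env.get_state(): the state, without advancing time (a new reading comes with each control period).
- env.snapshot(name): name is "scene" or "side" or "wrist"; returns a dict with "img" (420x560x3 uint8, red, green, blue), "fx", "fy", "cx", "cy" (pixels), "R" (3x3) and "t" (3): a world point X has camera coordinates R X + t. Camera axes: x right, y down, z forward; pixel columns grow to the right and rows downward; lengths in m; the calibration is good to about 2 mm. A picture is of the moment at which its call begins. There is no depth.
- env.sign_off(): hands the job in; it is judged then, once.
The state is a dict: "time": time; "joint_positions": joint angles; "qvel": joint speeds; "tau": joint torques, N m; "tool_pos": TCP position; "eef_rot": TCP orientation; "contact_force": force on the tool from outside, world axes, zero at the start; "torque": the same for the moment, N m; "gripper_width": finger opening in m; "grasp_force": force on a finger pad.
Only numpy, scipy, OpenCV 4.12 (cv2) and the standard library are available. Lean on these libraries where they do the work, as an engineer would, in place of code of your own. Each camera call takes 0.05 s, during which the arm holds its last target. There are 200 camera calls.

### The job

The counting scale is due for its daily check. Swing the lid of the small wooden weight case up and over until it stays open by itself, lift the largest of the three weights out by its knob, and set it down gently, upright, in the middle of the scale's steel pan. Leave the lid standing open, the two smaller weights in their pockets and the other things on the desk as they are.

Things in the scene. Friction and masses are not known exactly. Their poses are not given: they have to be found in the camera images.
- case: Small beech weight case, fixed. Its lower part is a solid block 92 (x) x 170 (y) x 44 (z) mm; origin at the centre of its underside, x towards the hinged rear, z up. Three round pockets in a row along y, 28 mm deep (floors at z = 16) and 2 mm wider than their weights, at y = +48 (largest), -14 (middle) and -59 mm (smallest). Closed, with the lid on the block, it is 94 mm tall.
- case_lid (a joint): Lid angle (rad): 0 closed, 1.85 leaning back on two brass stop arms. The lid (about 0.22 kg) is a hollow wooden cover 92 x 170 mm, 50 mm deep, walls 6 mm; its front rises and goes over to the rear. The hinge is nearly free, no latch or spring: let go below about 0.9 rad it falls shut, beyond about 1.05 it falls open and stays. About 1 N at the knob lifts it.
- lid_hinge (a point): Middle of the lid's hinge line: x = +46, y = 0, z = 44 mm in the case's frame. The hinge turns about the case's y axis.
- lid_knob (a point): Middle of the lid's brass pull, a knob 16 mm in diameter, 19 mm long, on a thin neck, sticking out forwards (case -x) from the middle of the lid's front wall; the point is 23.5 mm off the wall, 115.5 mm ahead of the hinge and 14 mm above it when closed (58 mm above the desk). Moves with the lid. Pinch it from above, fingers along the case's y; it turns between the fingers as the lid swings.
- weight_large: Largest of the three steel knob weights, 500 g, upright in the pocket at the case's +y end. Body 38 mm in diameter, 44 mm tall; neck 14 mm in diameter up to 54 mm; flat round knob 22 mm in diameter from 54 to 66 mm. Origin at the centre of its underside, z along its axis. It stands 38 mm out of the block.
- weight_knob (a point): Middle of the knob of the largest weight, on its axis, 60 mm above its underside.
- weight_middle: Middle steel knob weight, 200 g, 28 mm in diameter and 50 mm tall, in the middle pocket. Origin at the centre of its underside. To be left there.
- weight_small: Smallest steel knob weight, 100 g, 22 mm in diameter and 40 mm tall, in the pocket at the case's -y end. Origin at the centre of its underside. To be left there.
- scale: Counting scale, fixed on the desk, 297 (x) x 250 (y) mm, 58 mm tall at its housing, with display and keys at its front (-x) and a steel pan on top. Origin at the centre of its underside, z up.
- pan_middle (a point): Middle of the flat floor of the scale's steel pan (pan 190 (x) x 230 (y) mm with a low rim 7 mm high), on the upper surface, 68 mm above the desk. Axes as the scale's.
- tally_counter: White hand tally counter, 59x53x32 mm, at the rear of the desk; a bystander. Origin at the centre of its underside.
- mug: Dotted white mug, 82x114x91 mm, at the rear; a bystander. Origin at the centre of its underside.
- tape_measure: Yellow tape measure, 31x73x58 mm, at the front left corner; a bystander. Origin at the centre of its underside.
- marker: Marker pen, 17x135x16 mm, lying at the rear; a bystander. Origin at the centre of its underside.

How it is judged (in metres and radians):
On the way, in this order (a step that is already met when the one before it is completed fails the run):
1. the lid stands open against its stop by itself, with nothing of the robot touching it (value of joint case_lid above 1.6 rad and contact force between each of the arm, the fingers and case_lid below 0.1 N), for 0.2 s.
2. the largest weight is lifted clear out of its pocket, the lid still open (z of weight_large in the frame of case above 0.05 m and value of joint case_lid above 1.6 rad), for 0.1 s.
At the end, for the whole second after the job is handed in: The largest weight stands upright and at rest on the floor of the scale's pan, its axis within 30 mm of the pan's middle; the lid stands open (more than 1.6 rad); the two smaller weights still stand in their pockets (within 10 mm of where they were) (horizontal distance between weight_large and pan_middle below 0.03 m and z of weight_large in the frame of pan_middle between -0.004 and 0.004 m and angle between weight_large's own z axis and vertical below 0.06 rad and linear speed of weight_large below 0.02 m/s and value of joint case_lid above 1.6 rad and distance of each of weight_middle, weight_small from where it was at the start of the episode below 0.01 m and angle between each of weight_middle, weight_small's own z axis and vertical below 0.2 rad); the robot touches nothing.
It fails at once if the weight is dropped onto the scale (it nears the pan, within 25 mm, at more than 0.35 m/s) or pressed onto it with more than 45 N ((linear speed of weight_large above 0.35 m/s and z of weight_large in the frame of pan_middle below 0.025 m and horizontal distance between weight_large and pan_middle below 0.1 m) or contact force between weight_large and scale above 45 N).
It fails at once if a bystander is shifted by more than 30 mm (distance of any of tally_counter, mug, tape_measure, marker from where it was at the start of the episode above 0.03 m).
It also fails if it takes over 58 s, if anything falls off the work surface, if the arm or the gripper's body presses on something with over 40 N, if the wrist force passes 120 N, or if a joint passes its speed limit or range.

## Working session

There is one attempt and no reset: what is moved stays moved. The work goes in short steps, Python scripts to look and compute and a tool call to move; the robot and the scene stay as the last step left them, time stands still between calls to the robot, and variables do not carry over. Pictures are saved under pics/ and viewed, at most 14 in all, crops included, and the job is handed in when it is done.

```bash
ls; mkdir -p pics
```

Create h.py:
```python
import numpy as np, cv2, json
from workcell import env
def snap(name,tag):
    s=env.snapshot(name); cv2.imwrite(f'pics/{tag}.png',s['img'][:,:,::-1])
    json.dump({k:np.asarray(s[k]).tolist() for k in s if k!='img'},open(f'pics/{tag}.json','w'))
def ray(tag,u,v):
    c=json.load(open(f'pics/{tag}.json')); R=np.array(c['R']);t=np.array(c['t'])
    d=R.T@np.array([(u-c['cx'])/c['fx'],(v-c['cy'])/c['fy'],1]); return -R.T@t,d/np.linalg.norm(d)
def plane(tag,u,v,z):
    o,d=ray(tag,u,v); return o+d*(z-o[2])/d[2]
def tri(*obs):
    A=0;b=0
    for o in obs:
        c,d=ray(*o);P=np.eye(3)-np.outer(d,d);A=A+P;b=b+P@c
    X=np.linalg.solve(A,b)
    res=[np.linalg.norm((np.eye(3)-np.outer(d,d))@(X-c)) for c,d in (ray(*o) for o in obs)]
    return X.round(4),np.round(res,4)
def proj(tag,X):
    c=json.load(open(f'pics/{tag}.json'));p=np.array(c['R'])@X+np.array(c['t']);return np.round([c['fx']*p[0]/p[2]+c['cx'],c['fy']*p[1]/p[2]+c['cy']],1)
```

Run:
```python
from h import *
for n in ['scene','side','wrist']: snap(n,n+'0')
a=np.hstack([cv2.imread(f'pics/{n}0.png') for n in ['scene','side']])
s=env.get_state();print(s['time'],s['tool_pos'],s['eef_rot'])
```

```text
pics
workcell.py
0.15 [6.24589741e-01 8.19085289e-06 2.07430751e-01] [[-3.51191595e-05  9.99999372e-01 -1.12055081e-03]
 [ 9.99999999e-01  3.51087981e-05 -9.26637410e-06]
 [-9.22702709e-06 -1.12055113e-03 -9.99999372e-01]]
```

View pics/scene0.png

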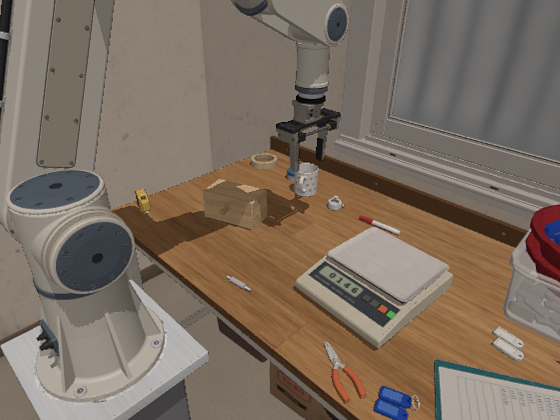

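View pics/side0.png

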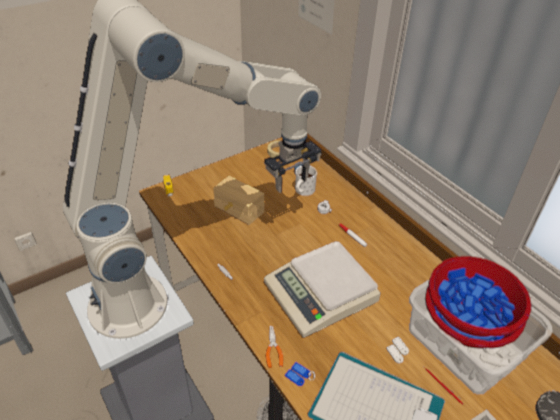

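View pics/wrist0.png

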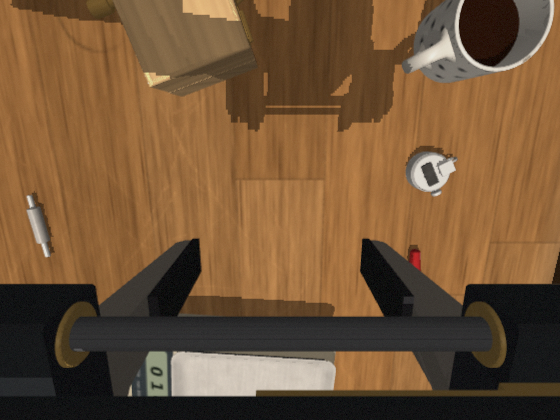

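The scene view shows the case at about (237,203) and the scale at about (375,280). In the wrist view, up is +y and right is +x. The case is top left, with its lid knob at about (100,6), and the pan is at the bottom.

Run:
```python
from h import *
print(ray('wrist0',280,210))
print('knob',plane('wrist0',100,6,.058))
for p in [(150,88),(255,62)]: print(p,plane('wrist0',*p,.094))
print('pan',plane('scene0',390,262,.068),plane('side0',334,275,.068))
print('mug',plane('side0',307,190,.0))
```

```text
(array([0.62457596, 0.0723355 , 0.38352484]), array([-0.00243212, -0.26050744, -0.96546878]))
knob [0.46153612 0.17473647 0.058     ]
(150, 88) [0.51319621 0.10165025 0.094     ]
(255, 62) [0.60296975 0.12205365 0.094     ]
pan [ 0.58913689 -0.30344295  0.068     ] [ 0.58775973 -0.3013167   0.068     ]
mug [0.81190055 0.14607253 0.        ]
```

Units first: shifts go in shares of 50 mm. So 0.045 m is 0.9, 0.04 m is 0.8.

{"method": "shift_gripper", "body": {
  "plan": {"moves":[[0.9,-0.32,-0.2,0],[0.9,-0.32,-0.2,0],[0.9,-0.32,-0.2,0],[0.9,-0.32,-0.2,0],[0.8,-0.32,0,0],[0,0,0,0],[0,0,0,0]]}
}}

```text
time: 0.85
tool_pos: [0.5446, 0.2205, 0.2478]
eef_rot: [[-0.002, 1.0, -0.0], [1.0, 0.002, -0.001], [-0.001, -0.0, -1.0]]
contact_force: [0.6, 0.3, 0.1]
gripper_width: 0.0915
grasp_force: 0.0
```

Run:
```python
from h import *
snap('wrist','wrist1'); snap('scene','scene1')
```

```text
(no output)
```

View pics/wrist1.png

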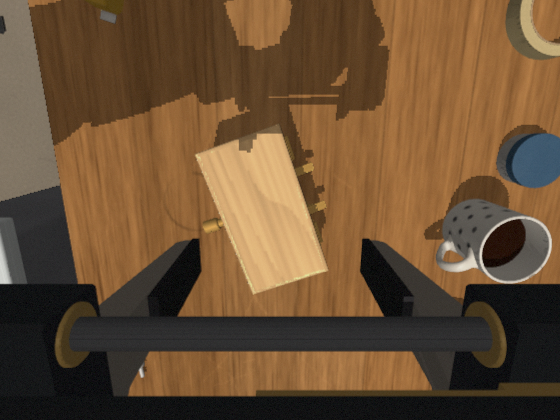

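The lid is fully in view: top corners at (196,156), (279,126), (327,270) and (254,293), and the brass knob at (211,226). The mug is well to the rear.

Run:
```python
from h import *
C=[plane('wrist1',*p,.094) for p in [(196,156),(279,126),(327,270),(254,293)]]
for c in C: print(c.round(4))
m=sum(C)/4; a=C[0]-C[3]; b=C[1]-C[0]; a2=C[1]-C[2]; b2=C[2]-C[3]
print(m,[np.linalg.norm(v).round(4) for v in (a,a2,b,b2)])
for v in (a,a2): print(np.degrees(np.arctan2(-v[0],v[1])))
for v in (b,b2): print(np.degrees(np.arctan2(v[1],v[0])))
print('heights', tri(('wrist0',150,88),('wrist1',254,293)), tri(('wrist0',255,62),('wrist1',327,270)), tri(('wrist0',100,6),('wrist1',211,226)))
print('knob',plane('wrist1',211,226,.058))
for y in np.radians([15,17,19]): print(m-np.array([np.cos(y),np.sin(y),0])*.0695)
```

```text
[0.458  0.2606 0.094 ]
[0.5427 0.2905 0.094 ]
[0.597 0.134 0.094]
[0.5144 0.105  0.094 ]
[0.52800908 0.19753506 0.094     ] [np.float64(0.1656), np.float64(0.1657), np.float64(0.0899), np.float64(0.0876)]
19.91325525894806
19.10849262458441
19.431711632581816
19.37540958047135
heights (array([0.513 , 0.1024, 0.0906]), array([0.0011, 0.0011])) (array([0.6008, 0.1251, 0.0749]), array([0.0008, 0.0008])) (array([0.4617, 0.1743, 0.059 ]), array([0.0003, 0.0003]))
knob [0.46112079 0.17384268 0.058     ]
[0.46087723 0.17954713 0.094     ]
[0.4615459  0.17721522 0.094     ]
[0.46229554 0.17490807 0.094     ]
```

{"method": "shift_gripper", "body": {
  "plan": {"moves":[[0,0,0,8.5],[0,0,0,8.5],[0,0,0,8.5],[0,0,0,8.5],[0,0,0,8.5],[0,0,0,8.5],[0,0,0,8.5],[0,0,0,8.5]]},
  "finger_gap": 0.06
}}

```text
time: 1.75
tool_pos: [0.5456, 0.2182, 0.2476]
eef_rot: [[0.93, 0.367, -0.0], [0.367, -0.93, -0.0], [-0.001, 0.0, -1.0]]
contact_force: [-0.7, 0.5, -0.2]
gripper_width: 0.0598
grasp_force: 0.0
```

{"method": "shift_gripper", "body": {
  "plan": {"moves":[[0,0,0,2.5],[-0.7,0.1,0,0],[-0.7,0.1,0,0],[-0.48,0.1,0.6,0],[0,0,0.6,0],[0,0,0.6,0],[0,0,0,0],[0,0,0,0]]}
}}

```text
time: 2.55
tool_pos: [0.4618, 0.1735, 0.1582]
eef_rot: [[0.943, 0.332, -0.001], [0.332, -0.943, -0.0], [-0.001, 0.0, -1.0]]
contact_force: [1.2, 0.2, 0.2]
gripper_width: 0.06
grasp_force: 0.0
```

Run:
```python
from h import *
snap('wrist','wrist2')
s=env.get_state();R=np.array(s['eef_rot']);p=np.array(s['tool_pos'])
print(R.T@(np.array([.4615,.1743,.0585])-p), R)
```

```text
[-0.00086634 -0.00055512  0.10050529] [[ 9.43032301e-01  3.32700193e-01  8.12516994e-04]
 [ 3.32700151e-01 -9.43032647e-01  1.91033978e-04]
 [ 8.29787093e-04  9.01733140e-05 -9.99999652e-01]]
```

View pics/wrist2.png

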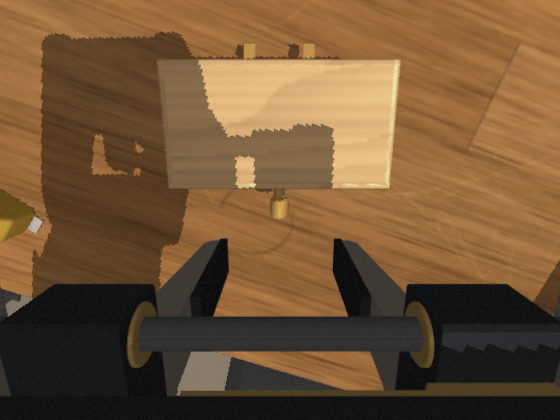

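The gripper is square to the case. The knob, at (279,209), is centred between the fingers.

Run:
```python
from h import *
print(tri(('wrist0',100,6),('wrist1',211,226),('wrist2',279,209)),tri(('wrist1',196,156),('wrist2',168,188)),tri(('wrist1',254,293),('wrist2',389,188)))
```

```text
(array([0.4611, 0.1742, 0.0587]), array([0.0008, 0.0003, 0.001 ])) (array([0.4588, 0.2611, 0.0995]), array([0.0006, 0.0006])) (array([0.5127, 0.0993, 0.084 ]), array([0.0008, 0.0008]))
```

{"method": "shift_gripper", "body": {
  "plan": {"moves":[[0,0,0.5,0],[0,0,0.5,0],[0,0,0.5,0],[0,0,0.4,0],[0,0,0.1,0],[0,0,0,0],[0,0,0,0]]}
}}

```text
time: 3.3
tool_pos: [0.4626, 0.1748, 0.0594]
eef_rot: [[0.943, 0.334, 0.002], [0.334, -0.943, 0.001], [0.002, -0.0, -1.0]]
contact_force: [0.7, 0.5, 0.4]
gripper_width: 0.0599
grasp_force: 0.0
```

{"method": "shift_gripper", "body": {
  "plan": {"moves":[[0,0,0,0],[0,0,0,0],[0,0,0,0],[0,0,0,0],[0,0,0,0],[0,0,0,0]]},
  "finger_gap": 0.0,
  "grip_force": 12
}}

```text
time: 3.9
tool_pos: [0.4614, 0.1745, 0.058]
eef_rot: [[0.943, 0.334, -0.0], [0.334, -0.943, -0.0], [-0.0, 0.0, -1.0]]
contact_force: [0.5, 0.1, -0.2]
gripper_width: 0.014
grasp_force: 0.0
```

{"method": "shift_gripper", "body": {
  "plan": {"moves":[[0,0,0,0],[0,0,0,0]]}
}}

```text
time: 4.1
tool_pos: [0.4616, 0.1748, 0.0585]
eef_rot: [[0.943, 0.334, 0.0], [0.334, -0.943, 0.0], [0.0, -0.0, -1.0]]
contact_force: [-3.5, 0.5, 13.8]
gripper_width: 0.005
grasp_force: 10.7
```

Run:
```python
from h import *
snap('wrist','wrist3')
```

```text
(no output)
```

View pics/wrist3.png

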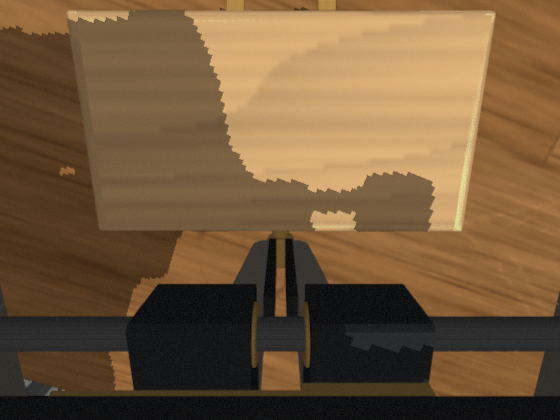

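Run:
```python
from h import *
snap('scene','scene3');snap('side','side3')
X=np.array([.4612,.1742,.0585]);ax=np.array([np.cos(.34),np.sin(.34),0])
for n in ['wrist3','scene3','side3']: print(n,proj(n,X),proj(n,X+ax*.0095),proj(n,X-ax*.0095))
s=env.get_state();print(s['gripper_width'],s['grasp_force'],s['contact_force'],s['tool_pos'])
a=cv2.resize(cv2.imread('pics/wrist3.png')[200:300,220:340],None,fx=4,fy=4,interpolation=2)
u,v=proj('side3',X).astype(int);b=cv2.resize(cv2.imread('pics/side3.png')[v-50:v+50,u-40:u+40],None,fx=4,fy=4,interpolation=2)
cv2.imwrite('pics/c3.png',np.hstack([a,b]))
```

```text
wrist3 [281. 251.] [281.  235.8] [281.  265.8]
scene3 [223.4 211. ] [225.1 209.5] [221.7 212.5]
side3 [226.1 207.3] [227.8 205.9] [224.4 208.6]
0.001695973831387534 11.944001913070679 [-3.64904647 -0.62422896 22.05746419] [0.46195411 0.17495523 0.05910665]
```

View pics/c3.png

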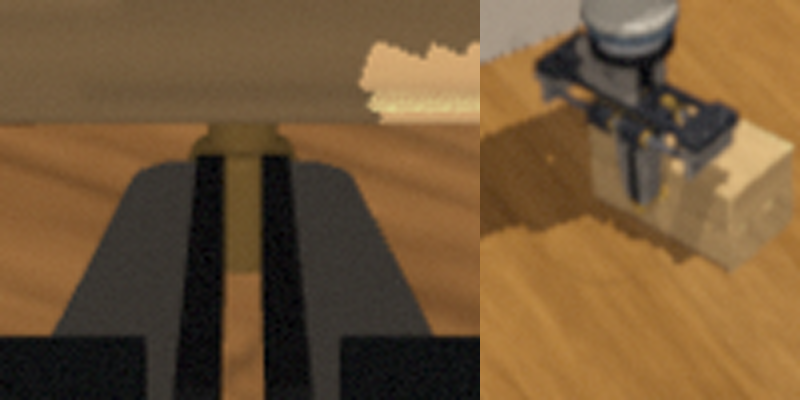

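The crop shows the fingertips resting on top of the brass knob (it is wider than the fingers and sits below them), so the jaws closed too high. I'll open, go lower and regrip.

Converted, 0.012 m is 0.24, -0.01 m is -0.2.

{"method": "shift_gripper", "body": {
  "plan": {"moves":[[0,0,-0.2,0],[0,0,0,0],[0,0,0,0],[0,0,0,0],[0,0,0,0],[0,0,0.24,0],[0,0,0.2,0],[0,0,0,0]]},
  "finger_gap": 0.05
}}

```text
time: 5.05
tool_pos: [0.4601, 0.174, 0.0441]
eef_rot: [[0.943, 0.334, -0.003], [0.334, -0.943, -0.001], [-0.003, 0.0, -1.0]]
contact_force: [0.6, 0.0, 0.6]
gripper_width: 0.0499
grasp_force: 0.0
```

{"method": "shift_gripper", "body": {
  "plan": {"moves":[[0,0,0,0],[0,0,0,0],[0,0,0,0],[0,0,0,0],[0,0,0,0],[0,0,0,0],[0,0,0,0]]},
  "finger_gap": 0.0,
  "grip_force": 12
}}

```text
time: 5.75
tool_pos: [0.4615, 0.1748, 0.0462]
eef_rot: [[0.943, 0.334, 0.0], [0.334, -0.943, 0.001], [0.0, -0.0, -1.0]]
contact_force: [-1.3, 3.2, 2.3]
gripper_width: 0.0153
grasp_force: 12.0
```

{"method": "shift_gripper", "body": {
  "plan": {"moves":[[0,0,0,0],[0,0,0,0],[0,0,0,0]]}
}}

```text
time: 6.05
tool_pos: [0.4615, 0.1748, 0.0461]
eef_rot: [[0.943, 0.334, 0.0], [0.334, -0.943, 0.0], [0.0, -0.0, -1.0]]
contact_force: [-2.0, 4.6, 5.2]
gripper_width: 0.0154
grasp_force: 12.0
```

Run:
```python
from h import *
snap('wrist','wrist4');snap('side','side4')
a=cv2.resize(cv2.imread('pics/wrist4.png')[200:300,220:340],None,fx=4,fy=4,interpolation=2)
v,u=207,226;b=cv2.resize(cv2.imread('pics/side4.png')[v-50:v+50,u-40:u+40],None,fx=4,fy=4,interpolation=2)
cv2.imwrite('pics/c4.png',np.hstack([a,b]))
```

```text
(no output)
```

View pics/c4.png

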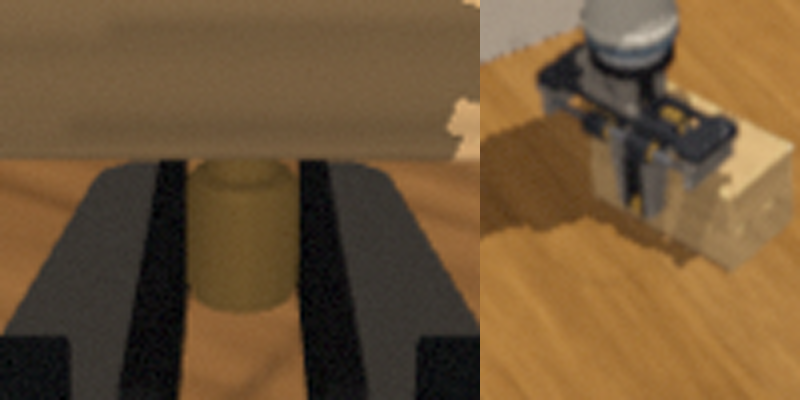

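The pads now hold the whole brass knob squarely (crop (190–298, 160–310)). Next is the arc.

Run:
```python
import numpy as np
a=np.radians(6.9+np.arange(0,106,7));R=.11635
x=-R*np.cos(a);z=R*np.sin(a)
for k in range(15): print(k+1,7*(k+1),np.round([x[k+1]-x[k],-(z[k+1]-z[k])],4))
```

```text
1 7 [ 0.0026 -0.014 ]
2 14 [ 0.0042 -0.0136]
3 21 [ 0.0059 -0.0129]
4 28 [ 0.0074 -0.0121]
5 35 [ 0.0088 -0.0111]
6 42 [ 0.0101 -0.01  ]
7 49 [ 0.0113 -0.0087]
8 56 [ 0.0122 -0.0072]
9 63 [ 0.013  -0.0057]
10 70 [ 0.0136 -0.0041]
11 77 [ 0.014  -0.0024]
12 84 [ 0.0142 -0.0006]
13 91 [0.0142 0.0011]
14 98 [0.0139 0.0028]
15 105 [0.0135 0.0045]
```

Converted, -0.014 m is -0.28, -0.0136 m is -0.272.

{"method": "shift_gripper", "body": {
  "plan": {"moves":[[0.052,0,-0.28,0],[0.084,0,-0.272,0],[0.118,0,-0.258,0],[0.148,0,-0.242,0]]},
  "grip_force": 15
}}

```text
time: 6.55
tool_pos: [0.4798, 0.1812, 0.0987]
eef_rot: [[0.943, 0.334, -0.001], [0.334, -0.943, -0.0], [-0.001, -0.0, -1.0]]
contact_force: [-0.3, 5.2, -3.4]
gripper_width: 0.0153
grasp_force: 15.0
```

Converted, 0.0136 m is 0.272, 0.013 m is 0.26.

{"method": "shift_gripper", "body": {
  "plan": {"moves":[[0.176,0,-0.222,0],[0.202,0,-0.2,0],[0.226,0,-0.174,0],[0.244,0,-0.144,0],[0.26,0,-0.114,0],[0.272,0,-0.082,0]]}
}}

```text
time: 7.15
tool_pos: [0.5458, 0.2045, 0.146]
eef_rot: [[0.943, 0.334, -0.0], [0.334, -0.943, 0.0], [-0.0, -0.0, -1.0]]
contact_force: [-2.1, 3.4, -1.2]
gripper_width: 0.0154
grasp_force: 15.0
```

```bash
python3 -c "
from h import *
snap('side','side5')"
```

{"method": "shift_gripper", "body": {
  "plan": {"moves":[[0.28,0,-0.048,0],[0.284,0,-0.012,0],[0.284,0,0.022,0],[0,0,0,0]]}
}}

```text
time: 7.6
tool_pos: [0.5875, 0.2192, 0.1479]
eef_rot: [[0.943, 0.334, 0.003], [0.334, -0.943, 0.001], [0.003, -0.0, -1.0]]
contact_force: [0.2, 3.5, 8.8]
gripper_width: 0.0151
grasp_force: 15.0
```

Converted, 0.013 m is 0.26, 0.001 m is 0.02.

{"method": "shift_gripper", "body": {
  "plan": {"moves":[[0.26,0,0.02,0],[0,0,0,0],[0,0,0,0]]}
}}

```text
time: 7.9
tool_pos: [0.5976, 0.2227, 0.1462]
eef_rot: [[0.943, 0.334, 0.0], [0.334, -0.943, 0.0], [0.0, -0.0, -1.0]]
contact_force: [0.0, 4.2, 2.3]
gripper_width: 0.0155
grasp_force: 15.0
```

{"method": "shift_gripper", "body": {
  "plan": {"moves":[[0,0,0,0],[0,0,0,0],[0,0,-0.2,0],[0,0,-0.6,0],[0,0,-0.8,0],[0,0,-0.8,0],[0,0,0,0]]},
  "finger_gap": 0.05
}}

```text
time: 8.6
tool_pos: [0.6004, 0.2234, 0.2733]
eef_rot: [[0.943, 0.334, 0.009], [0.334, -0.943, 0.003], [0.01, 0.0, -1.0]]
contact_force: [-0.4, -0.3, 0.4]
gripper_width: 0.0503
grasp_force: 0.0
```

Converted, -0.04 m is -0.8, -0.02 m is -0.4.

{"method": "shift_gripper", "body": {
  "plan": {"moves":[[-0.8,0,0,0],[-0.8,0,0,0],[-0.4,-0.4,0,0],[0,-0.4,0,0],[0,0,0,0],[0,0,0,0]]}
}}

```text
time: 9.2
tool_pos: [0.4901, 0.2269, 0.2665]
eef_rot: [[0.942, 0.335, 0.0], [0.335, -0.942, -0.0], [0.0, 0.001, -1.0]]
contact_force: [-0.3, 0.1, -0.5]
gripper_width: 0.0498
grasp_force: 0.0
```

Run:
```python
from h import *
snap('wrist','wrist6')
```

{"method": "shift_gripper", "body": {
  "plan": {"moves":[[0.6,-0.4,0,0],[0.6,-0.4,0,0],[0,0,0,0],[0,0,0,0]]}
}}

```text
time: 9.65
tool_pos: [0.5335, 0.2842, 0.2654]
eef_rot: [[0.943, 0.334, -0.001], [0.334, -0.943, -0.001], [-0.002, 0.001, -1.0]]
contact_force: [-0.1, 0.3, 0.5]
gripper_width: 0.0497
grasp_force: 0.0
```

Run:
```python
from h import *
snap('wrist','wrist7')
cv2.imwrite('pics/w67.png',np.hstack([cv2.imread('pics/wrist6.png')[0:320,100:500],cv2.imread('pics/wrist7.png')[0:320,100:500]]))
```

```text
(no output)
```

View pics/w67.png

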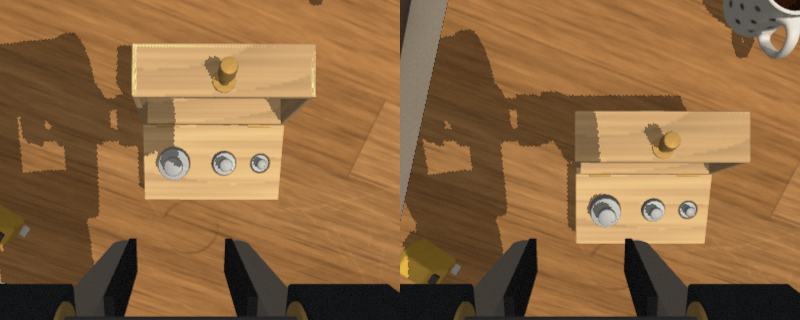

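The lid stands open. All three weights are in their pockets, the large one at about (274,164) and (304,210). I'll zoom in on its knob.

Run:
```python
from h import *
a=cv2.resize(cv2.imread('pics/wrist6.png')[139:189,249:299],None,fx=8,fy=8,interpolation=2)
b=cv2.resize(cv2.imread('pics/wrist7.png')[185:235,279:329],None,fx=8,fy=8,interpolation=2)
cv2.imwrite('pics/c67.png',np.hstack([a,b]))
X=np.array([.512,.243,.082]);print(proj('wrist6',X),proj('wrist7',X))
```

```text
[273.1 166. ] [307.1 217.2]
```

View pics/c67.png

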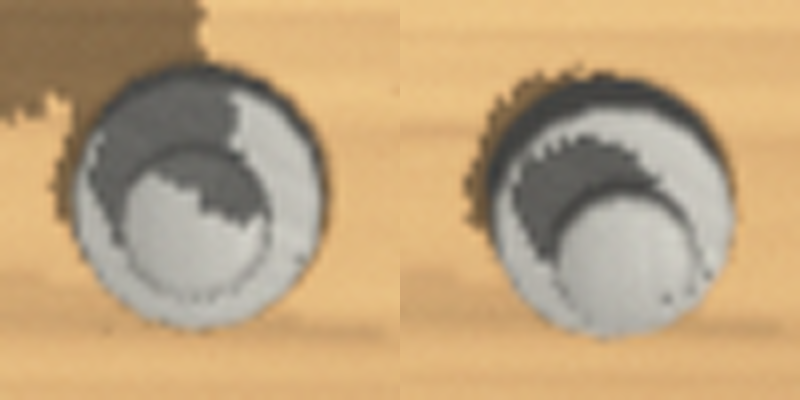

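The knob tops are centred at crop (196,225) and (625,265), i.e. wrist6 (273.5,167.1) and wrist7 (307.1,218.1).

Run:
```python
from h import *
print(tri(('wrist6',273.5,167.1),('wrist7',307.1,218.1)),plane('wrist6',273.5,167.1,.082),plane('wrist7',307.1,218.1,.082))
s=env.get_state();R=np.array(s['eef_rot']);p=np.array(s['tool_pos']);
print(R.T@(np.array([.512,.2425,.076])-p))
```

```text
(array([0.5107, 0.2423, 0.0803]), array([0.0001, 0.0001])) [0.51101018 0.24220847 0.082     ] [0.51098906 0.24263625 0.082     ]
[-0.03330434  0.03179296  0.18967627]
```

Run:
```python
from h import *
p=np.array([.4901,.2269,.2665]);R=np.array([[.942,.335,0],[.335,-.942,0],[0,.001,-1.]])
for x in (.01,-.01):
  for z in (-.02,-.01,0,.007,.014): print(x,z,proj('wrist6',p+R@[x,.025,z]),proj('wrist6',p+R@[x,-.025,z]))
p=np.array([.4616,.1748,.0585]) 
for x in (.01,-.01):
  for z in (-.02,-.01,0,.007,.014): print(x,z,proj('wrist3',p+R@[x,.0025,z]))
```

```text
0.01 -0.02 [328.2 246.9] [232.3 246.9]
0.01 -0.01 [325.5 240.1] [234.9 240.1]
0.01 0 [323.2 234.1] [237.3 234.1]
0.01 0.007 [321.7 230.2] [238.8 230.2]
0.01 0.014 [320.2 226.6] [240.1 226.6]
-0.01 -0.02 [326.7 281.7] [233.7 281.7]
-0.01 -0.01 [324.3 273.3] [236.2 273.3]
-0.01 0 [322.  265.7] [238.4 265.7]
-0.01 0.007 [320.6 260.9] [239.8 260.9]
-0.01 0.014 [319.2 256.4] [241.2 256.4]
0.01 -0.02 [285.1 246.8]
0.01 -0.01 [284.8 240.1]
0.01 0 [284.6 234.1]
0.01 0.007 [284.4 230.2]
0.01 0.014 [284.3 226.6]
-0.01 -0.02 [285.  281.6]
-0.01 -0.01 [284.7 273.3]
-0.01 0 [284.5 265.7]
-0.01 0.007 [284.3 260.9]
-0.01 0.014 [284.2 256.3]
```

Converted, -0.0343 m is -0.686, 0.0315 m is 0.63.

{"method": "shift_gripper", "body": {
  "plan": {"moves":[[-0.686,0.63,0,0],[0,0,0.8,0],[0,0,0.8,0],[0,0,0.8,0],[0,0,0.6,0],[0,0,0,0],[0,0,0,0]]},
  "finger_gap": 0.05
}}

```text
time: 10.4
tool_pos: [0.5113, 0.243, 0.1169]
eef_rot: [[0.943, 0.333, -0.001], [0.333, -0.943, -0.0], [-0.001, 0.0, -1.0]]
contact_force: [0.1, -0.6, 0.1]
gripper_width: 0.0502
grasp_force: 0.0
```

{"method": "shift_gripper", "body": {
  "plan": {"moves":[[0,0,0.4,0],[0,0,0.4,0],[0,0,0.3,0],[0,0,0,0],[0,0,0,0]]}
}}

```text
time: 10.9
tool_pos: [0.512, 0.2438, 0.0623]
eef_rot: [[0.943, 0.334, 0.001], [0.334, -0.943, 0.0], [0.001, -0.0, -1.0]]
contact_force: [-0.2, -0.1, -0.1]
gripper_width: 0.0497
grasp_force: 0.0
```

Converted, 0.002 m is 0.04, 0.001 m is 0.02.

{"method": "shift_gripper", "body": {
  "plan": {"moves":[[0,0.02,0.04,0],[0,0,0,0],[0,0,0,0],[0,0,0,0],[0,0,0,0],[0,0,0,0],[0,0,0,0],[0,0,0,0]]},
  "finger_gap": 0.0,
  "grip_force": 30
}}

```text
time: 11.7
tool_pos: [0.512, 0.243, 0.0596]
eef_rot: [[0.943, 0.334, 0.001], [0.334, -0.943, 0.001], [0.001, -0.0, -1.0]]
contact_force: [-0.9, 2.6, 4.7]
gripper_width: 0.0207
grasp_force: 30.0
```

Run:
```python
from h import *
snap('wrist','wrist8')
cv2.imwrite('pics/c8.png',cv2.resize(cv2.imread('pics/wrist8.png')[150:300,180:380],None,fx=4,fy=4,interpolation=2))
```

```text
(no output)
```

View pics/c8.png

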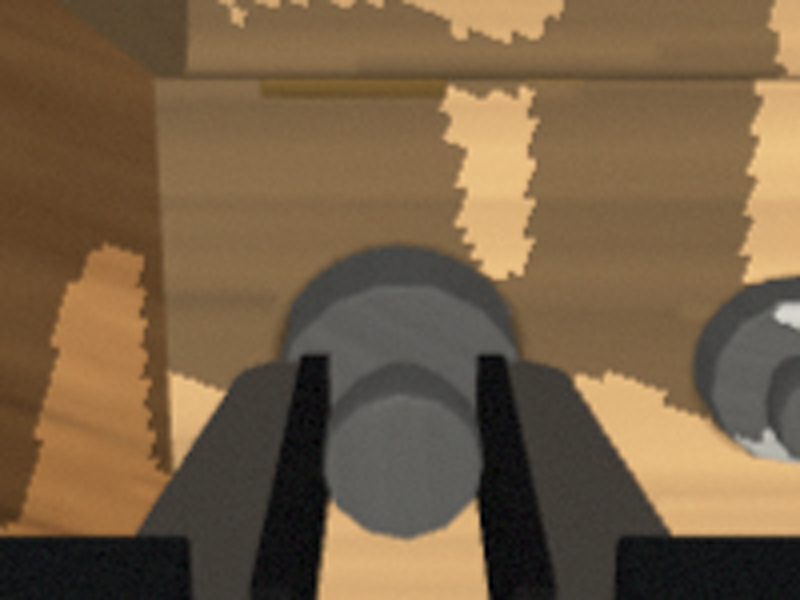

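The pads hold the knob squarely: it sits at crop (405,465), with the width at 21 mm and 30 N of grip. Lifting it now.

Converted, -0.03 m is -0.6, -0.025 m is -0.5.

{"method": "shift_gripper", "body": {
  "plan": {"moves":[[0,0,-0.2,0],[0,0,-0.3,0],[0,0,-0.4,0],[0,0,-0.5,0],[0,0,-0.6,0],[0,0,-0.6,0],[0,0,-0.6,0],[0,0,0,0]]}
}}

```text
time: 12.55
tool_pos: [0.5135, 0.2432, 0.223]
eef_rot: [[0.943, 0.334, 0.005], [0.334, -0.943, 0.002], [0.006, -0.0, -1.0]]
contact_force: [1.5, 0.6, -4.3]
gripper_width: 0.0205
grasp_force: 30.0
```

Run:
```python
from h import *
s=env.get_state();R=np.array(s['eef_rot']);p=np.array(s['tool_pos']);
snap('side','side9');snap('scene','scene9')
cv2.imwrite('pics/c9.png',np.hstack([cv2.resize(cv2.imread('pics/side9.png')[220:350,250:390],None,fx=2.8,fy=2.8),cv2.resize(cv2.imread('pics/scene9.png')[215:345,285:425+40],None,fx=2.2,fy=2.8)]))
```

```text
(no output)
```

View pics/c9.png

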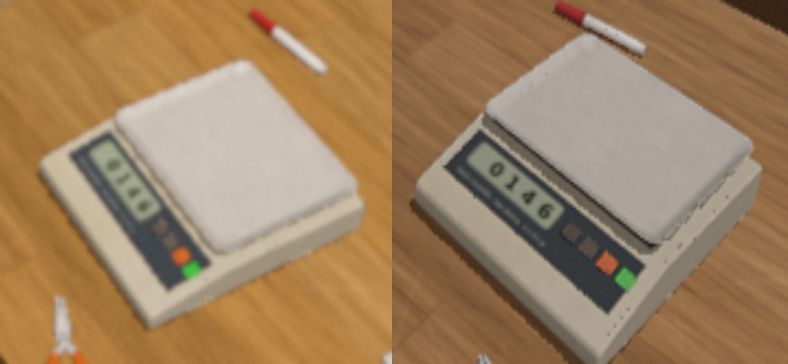

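The pan's corners are clear. In the left crop they are (118,112), (245,62), (357,190) and (220,250). In the right crop they are (487,107), (590,37), (752,150) and (655,243).

Run:
```python
from h import *
S=[(250+x/2.8,220+y/2.8) for x,y in [(118,112),(245,62),(357,190),(220,250)]]
C=[(285+x/2.2,215+y/2.8) for x,y in [(95,107),(198,37),(360,150),(263,243)]]
T=[]
for a,b in zip(S,C):
    X,r=tri(('side9',*a),('scene9',*b));T.append(X);print(X,r,plane('side9',*a,.074).round(4),plane('scene9',*b,.074).round(4))
print(np.mean(T,0),np.mean([plane('side9',*a,.074) for a in S],0),np.mean([plane('scene9',*a,.074) for a in C],0))
```

```text
[ 0.5133 -0.1742  0.0651] [0.0002 0.0002] [ 0.5086 -0.1803  0.074 ] [ 0.5036 -0.1814  0.074 ]
[ 0.6868 -0.1956  0.0696] [0.001 0.001] [ 0.6842 -0.1974  0.074 ] [ 0.6801 -0.2002  0.074 ]
[ 0.6743 -0.4126  0.0617] [0.0006 0.0006] [ 0.6659 -0.4198  0.074 ] [ 0.6585 -0.4169  0.074 ]
[ 0.4886 -0.4002  0.0717] [0. 0.] [ 0.4874 -0.4014  0.074 ] [ 0.4862 -0.4011  0.074 ]
[ 0.59075  -0.29565   0.067025] [ 0.58649389 -0.29973962  0.074     ] [ 0.58208718 -0.29990219  0.074     ]
```

{"method": "shift_gripper", "body": {
  "plan": {"moves":[[-0.06,0.28,0,0],[-0.12,0.6,0,0],[-0.16,0.76,0,0],[-0.16,0.76,0,0],[-0.16,0.76,0,0],[-0.16,0.76,0,0],[-0.16,0.76,0,0],[-0.16,0.76,0,0]]}
}}

```text
time: 13.45
tool_pos: [0.5472, -0.0351, 0.2172]
eef_rot: [[0.943, 0.334, -0.004], [0.334, -0.943, -0.0], [-0.003, -0.001, -1.0]]
contact_force: [1.4, 0.5, -4.9]
gripper_width: 0.0206
grasp_force: 30.0
```

{"method": "shift_gripper", "body": {
  "plan": {"moves":[[-0.16,0.76,0,0],[-0.16,0.76,0,0],[-0.16,0.76,0,0],[-0.16,0.76,0,0],[-0.16,0.76,0,0],[-0.12,0.56,0,0],[-0.06,0.28,0,0],[0,0,0,0]]}
}}

```text
time: 14.25
tool_pos: [0.5787, -0.2695, 0.2172]
eef_rot: [[0.943, 0.332, -0.003], [0.332, -0.943, 0.001], [-0.002, -0.002, -1.0]]
contact_force: [0.3, 0.6, -5.5]
gripper_width: 0.0204
grasp_force: 30.0
```

{"method": "shift_gripper", "body": {
  "plan": {"moves":[[0,0,0,0],[0,0,0,0],[0,0,0,0]]}
}}

```text
time: 14.55
tool_pos: [0.5799, -0.2666, 0.2192]
eef_rot: [[0.942, 0.335, -0.0], [0.335, -0.942, 0.0], [-0.0, -0.0, -1.0]]
contact_force: [0.7, 0.2, -5.2]
gripper_width: 0.021
grasp_force: 30.0
```

Run:
```python
from h import *
s=env.get_state();R=np.array(s['eef_rot']);p=np.array(s['tool_pos']);
print(R.T@(np.array([.587,-.299,p[2]])-p))
```

```text
[-4.20113256e-03  3.29120783e-02 -1.38778869e-05]
```

Converted, 0.025 m is 0.5, 0.02 m is 0.4.

{"method": "shift_gripper", "body": {
  "plan": {"moves":[[-0.04,0.33,0,0],[-0.04,0.33,0,0],[0,0,0.4,0],[0,0,0.5,0],[0,0,0.5,0],[0,0,0.3,0],[0,0,0.12,0],[0,0,0,0]]}
}}

```text
time: 15.35
tool_pos: [0.5872, -0.3005, 0.1278]
eef_rot: [[0.943, 0.334, -0.001], [0.334, -0.943, 0.0], [-0.001, -0.001, -1.0]]
contact_force: [-0.1, -0.4, -4.9]
gripper_width: 0.0207
grasp_force: 30.0
```

{"method": "shift_gripper", "body": {
  "plan": {"moves":[[0,0,0,0],[0,0,0,0],[0,0,0.06,0],[0,0,0.06,0],[0,0,0.06,0],[0,0,0,0]]}
}}

```text
time: 15.95
tool_pos: [0.5869, -0.3, 0.1187]
eef_rot: [[0.943, 0.334, -0.001], [0.334, -0.943, 0.0], [-0.001, -0.001, -1.0]]
contact_force: [0.3, 0.5, -5.1]
gripper_width: 0.0206
grasp_force: 30.0
```

{"method": "shift_gripper", "body": {
  "plan": {"moves":[[0,0,0.04,0],[0,0,0.04,0],[0,0,0.02,0],[0,0,0,0]]}
}}

```text
time: 16.35
tool_pos: [0.5872, -0.3002, 0.114]
eef_rot: [[0.943, 0.334, -0.0], [0.334, -0.943, 0.0], [-0.0, -0.0, -1.0]]
contact_force: [0.2, -0.8, -4.5]
gripper_width: 0.0208
grasp_force: 30.0
```

{"method": "shift_gripper", "body": {
  "plan": {"moves":[[0,0,0.02,0],[0,0,0.02,0],[0,0,0,0],[0,0,0,0]]}
}}

```text
time: 16.75
tool_pos: [0.5873, -0.3002, 0.1123]
eef_rot: [[0.943, 0.334, -0.0], [0.334, -0.943, 0.0], [-0.0, -0.0, -1.0]]
contact_force: [0.3, 0.4, -4.3]
gripper_width: 0.0207
grasp_force: 30.0
```

Converted, 0.0007 m is 0.014.

{"method": "shift_gripper", "body": {
  "plan": {"moves":[[0,0,0.014,0],[0,0,0.014,0],[0,0,0,0],[0,0,0,0]]}
}}

```text
time: 17.15
tool_pos: [0.5875, -0.3003, 0.1111]
eef_rot: [[0.943, 0.334, 0.0], [0.334, -0.943, -0.0], [0.0, 0.0, -1.0]]
contact_force: [0.1, 0.1, -2.9]
gripper_width: 0.0208
grasp_force: 30.0
```

Contact is starting: the force has gone from −5 to −2.9 N.

Converted, 0.0007 m is 0.014.

{"method": "shift_gripper", "body": {
  "plan": {"moves":[[0,0,0.014,0],[0,0,0,0],[0,0,0,0]]}
}}

```text
time: 17.45
tool_pos: [0.5878, -0.3002, 0.1109]
eef_rot: [[0.943, 0.334, 0.001], [0.334, -0.943, -0.0], [0.001, 0.001, -1.0]]
contact_force: [-0.1, 3.0, 5.3]
gripper_width: 0.0212
grasp_force: 30.0
```

It's seated: the pan now carries the weight plus about 5 N. I'll release it, back off and check.

{"method": "shift_gripper", "body": {
  "plan": {"moves":[[0,0,-0.008,0],[0,0,0,0],[0,0,0,0],[0,0,0,0]]},
  "finger_gap": 0.05
}}

```text
time: 17.85
tool_pos: [0.5872, -0.3003, 0.1104]
eef_rot: [[0.943, 0.334, -0.0], [0.334, -0.943, -0.0], [-0.0, -0.0, -1.0]]
contact_force: [0.3, 0.4, -0.7]
gripper_width: 0.0495
grasp_force: 0.0
```

{"method": "shift_gripper", "body": {
  "plan": {"moves":[[0,0,-0.2,0],[0,0,-0.6,0],[0,0,-0.6,0],[0,0,-0.6,0],[-0.8,0,-0.6,0],[-0.8,0,0,0],[-0.8,0,0,0],[0,0,0,0]]}
}}

```text
time: 18.65
tool_pos: [0.4706, -0.3413, 0.2418]
eef_rot: [[0.943, 0.332, -0.001], [0.332, -0.943, -0.001], [-0.001, 0.0, -1.0]]
contact_force: [0.2, 0.4, -0.5]
gripper_width: 0.05
grasp_force: 0.0
```

{"method": "shift_gripper", "body": {
  "plan": {"moves":[[0,0,0,0],[0,0,0,0],[0,0,0,0]]}
}}

```text
time: 18.95
tool_pos: [0.4752, -0.34, 0.2406]
eef_rot: [[0.942, 0.335, 0.0], [0.335, -0.942, 0.0], [0.0, 0.0, -1.0]]
contact_force: [-0.3, 0.1, -0.2]
gripper_width: 0.05
grasp_force: 0.0
```

Run:
```python
from h import *
snap('side','side10');snap('scene','scene10');snap('wrist','wrist10')
a=cv2.imread('pics/scene10.png')[120:330,170:470];b=cv2.imread('pics/wrist10.png')
cv2.imwrite('pics/c10.png',np.hstack([cv2.resize(a,(428,300)),cv2.resize(b,(400,300))[:, :372]]))
for n in('side10','scene10','wrist10'): print(n,proj(n,np.array([.587,-.299,.134])),proj(n,np.array([.587,-.299,.068])))
```

```text
side10 [335.2 260.8] [333.4 274.6]
scene10 [392.  239.2] [387.9 261.6]
wrist10 [279.1  63.8] [279.3  75.5]
```

View pics/c10.png

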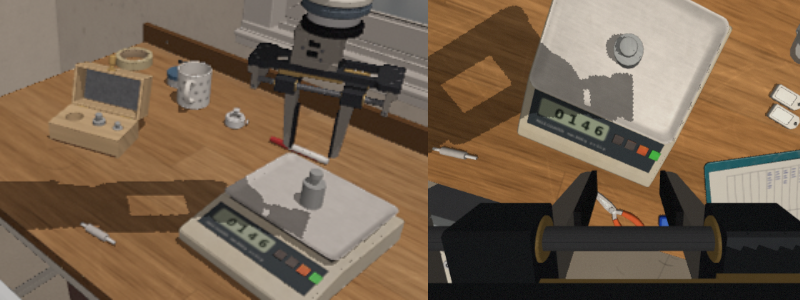

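The weight stands upright at mid-pan (crop (313,190)). The lid is open and the two small weights are still in their pockets at (98,120) and (118,126). The bystanders haven't moved and the robot is clear.

```bash
python3 -c "
from workcell import env
print(env.sign_off())"
```

```text
the job is handed in; nothing more can be done
None
```

The job is handed in after about 19 s of the 58 s allowed: the largest weight stands upright in the middle of the pan, the lid is open, and the small weights and bystanders look undisturbed in the last picture; no verdict was returned.

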